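# Thread a sanding sleeve onto its hand spindle and hold it tip up

## Robot

A 7-joint arm with a two-finger parallel gripper is mounted at the origin on the work surface. World frame = base frame: x ahead of the robot, y to its left, z up, the work surface at z = 0. Lengths are in m, angles in degrees, forces in N, time in s.
With the tool pointing down it reaches from about 0.4 to 0.875 m from the base axis. Payload 6.5 kg.
Tool frame: the origin (TCP) lies midway between the tips of the shut fingers; the grasp point (between the pads) lies 19 mm behind it; z points along the fingers, y is the line along which they close (so a half turn about z gives the same grasp; the last joint's range is limited). The gripper opens to 88 mm and grips with 3 to 60 N. Pads are 18 mm wide; open, the fingers measure 123 mm over their backs; the gripper's body (75 mm by 187 mm) begins 45 mm behind the grasp point.
Start: joints at [-68.136, 30.733, -0.252, 88.115, 0.149, 61.152, -4.079], TCP at [0.281, 0.586, 0.239] pointing down, gripper open.
Joint ranges: [-154.64, 154.64], [-21.42, 123.67], [-72.66, 72.17], [13.99, 137.28], [-74.86, 254.86], [10.95, 109.41], [-158.01, 158.01]. Speed limits (degrees/s): [136.94, 136.94, 180, 180, 180, 180, 180].

## Interface

Orientations are given as a 3x3 rotation matrix whose columns are the frame's x, y, z axes.
In Python, from cell import sensors, viewer, robot gives the robot as it stands.
- The arm moves only by the shell command python3 -m crank 'ROWS' [FORCE]. ROWS is JSON, a list of rows, each an object of numbers: "ax", "ay", "az": the turn, a rotation vector about the tool's x, y, z in degrees; "tx", "ty", "tz": the shift along the tool's x, y, z in cm; "hand": the finger opening in cm, from 0 to 8.81. A call has exactly 5 rows; each row is the pose to reach, as a shift and turn from the pose commanded when the call began, along the tool's axes at that moment; what a row does not reach only later rows make up. A row lasts 1/8 s, in which the tool goes at most 62.5 mm and 10.7 degrees, less where a joint would pass 70% of its speed; a pose out of reach is approached as far as the arm can. A call with a gripper value outside its range is refused whole. The fingers move at their own pace and stop on an object; FORCE is the grip in N (left out, the last holds). Time passes only in rows, so rows that repeat a pose let the fingers close, or fill a call up. It gives the time, the measured TCP pose, the force, the opening and the grip force at its end, in the units of the state.
- sensors.sense(): the state, without advancing time (a new reading comes with each control period).
- viewer.get_image(name): name is "scene" or "top"; returns (picture, depth): 480x640x3 uint8, blue, green, red; 480x640 float32, m along the optical axis (not along the pixel's ray), 0 where there is no reading.
- viewer.camera_info(name): a dict with "fx", "fy", "cx", "cy" (pixels), "k1" (the pictures are not rectified: a ray, as slopes to the right and down, at radius r is drawn at 1 + k1 r^2 times it, then the intrinsics apply), "rvec" (rotation vector, rad) and "tvec" (3), from world to camera coordinates, as OpenCV has them. Camera axes: x right, y down, z forward; pixel columns grow to the right and rows downward; lengths in m; the calibration is good to about 2 mm. A picture is of the moment at which its call begins. camera_info takes no time and is no camera call.
- robot.job_done(): hands the job in; it is judged then, once.
The state is a dict: "t": time; "joint_positions": joint angles; "qd": joint speeds; "effort": joint torques, N m; "eef_pos": TCP position; "orientation": TCP orientation; "ft_force": force on the tool from outside, world axes, zero at the start; "wrist_torque": the same for the moment, N m; "gripper_width": finger opening in m; "finger_force": force on a finger pad.
Only numpy, scipy, OpenCV 4.12 (cv2) and the standard library are available. Lean on these libraries where they do the work, as an engineer would, in place of code of your own. Each camera call takes 0.05 s, during which the arm holds its last target. There are 200 camera calls.

## Task

Take the hand spindle out of its cradle, push its steel rod right through the bore of the wide sanding sleeve where it stands in the rack, until the sleeve is up against the spindle's collar, and draw the sleeve up out of the rack on the rod. Then tip the spindle so that its rod points up at about 40 degrees and finish while still holding it there, at rest, with the sleeve against the collar and more than 20 cm above the bench, carried by the spindle alone. Leave the two narrow sleeves standing in the rack.

Things in the scene. Friction and masses are not known exactly. Their poses are not given: they have to be found in the camera images.
- spindle: Hand spindle, 0.16 kg. Origin on its axis in the grip; +x along the axis to the tip; z up, y level at the start. Dark wood handle, square 24 x 24 mm, x = -55 to 45 mm; steel collar, diameter 30 mm, x = 45 to 51 mm; steel rod, diameter 10 mm, x = 51 mm to the slightly pointed tip at 141 mm. At the start it lies level in the cradle, axis 56 mm above the bench, and lifts straight up.
- cradle: Fixed dark steel cradle; origin on the bench under the spindle's start origin, +x the way its tip points. Base 215 x 64 mm, 12 mm high. Notched supports, 50 mm wide: under the handle's rear end (x = -56 to -38 mm, 56 mm high) and under the rod (x = 104 to 116 mm, 63 mm high). Between them the handle is free on both sides.
- spindle_tip (a point): The tip of the spindle's rod, on its axis.
- wide_sleeve: Wide sanding sleeve, plain grey tube, outer diameter 56 mm, 48 mm long, straight bore of 20 mm diameter, about 75 g. Origin in the middle of the bore, x along the bore. The only wide one of three in the rack, in any of the three pockets. At the start the bore is level, along the rack's x, 88 mm above the bench, open to front and back.
- narrow_sleeve_1: A narrow sleeve of the same grey material, outer diameter and bore, only 24 mm long; origin in the middle of the bore, x along the bore. To be left in the rack.
- narrow_sleeve_2: The other narrow sleeve, the same.
- rack: Fixed pale wooden rack, 76 (x) x 240 (y) mm; origin on the bench under its middle, -x is the front, facing the robot. Three pockets 60 x 60 mm at y = -75, 0, 75 mm, open above, floor 60 mm above the bench. Walls between them 80 mm high; 8 mm thick lips at front and back, 68 mm high, stop a pushed sleeve after up to 6 mm. Sleeves come out straight up.
Mind the look-alikes: they are no part of the job. What is shaped like the wide_sleeve but blue is not meant.

How it is judged (in metres and radians):
On the way, in this order (a step that is already met when the one before it is completed fails the run):
1. the rod is through the wide sleeve's bore while the sleeve stands in the rack (x of wide_sleeve in the frame of spindle between 0.06 and 0.112 m and y of wide_sleeve in the frame of spindle between -0.01 and 0.01 m and z of wide_sleeve in the frame of spindle between -0.01 and 0.01 m and height (world z) of wide_sleeve below 0.105 m), for 0.1 s.
2. the sleeve is drawn out of the rack on the rod (x of wide_sleeve in the frame of spindle between 0.06 and 0.112 m and y of wide_sleeve in the frame of spindle between -0.01 and 0.01 m and z of wide_sleeve in the frame of spindle between -0.01 and 0.01 m and height (world z) of wide_sleeve above 0.13 m and contact force between wide_sleeve and rack below 0.05 N), for 0.1 s.
At the end, for the whole second after the job is handed in: The spindle is held in the fingers, still (under 3 cm/s), its rod pointing between 28 and 60 degrees above level; the wide sleeve is on the rod within 12 mm of the collar, its centre more than 20 cm above the bench, touching neither the robot nor the rack (x of wide_sleeve in the frame of spindle between 0.068 and 0.087 m and y of wide_sleeve in the frame of spindle between -0.01 and 0.01 m and z of wide_sleeve in the frame of spindle between -0.01 and 0.01 m and angle between spindle's own x axis and vertical between 0.52 and 1.08 rad and height (world z) of wide_sleeve above 0.2 m and angle between the x axis of wide_sleeve and the x axis of spindle, either way round below 0.3 rad and contact force between the fingers and spindle above 1 N and contact force between the arm and wide_sleeve below 0.1 N and contact force between wide_sleeve and rack below 0.05 N and contact force between wide_sleeve and spindle above 0.1 N and linear speed of each of wide_sleeve, spindle below 0.03 m/s); the arm keeps its last pose, push and grip.
It fails at once if a narrow sleeve is shifted more than 25 mm (distance of any of narrow_sleeve_1, narrow_sleeve_2 from where it was at the start of the episode above 0.025 m).
It also fails if it takes over 48 s, if anything falls off the work surface, if the arm or the gripper's body presses on something with over 40 N, if the wrist force passes 120 N, or if a joint passes its speed limit or range.

## Working session

There is one attempt and no reset: what is moved stays moved. The work goes in short steps, Python scripts to look and compute and a shell command to move; the robot and the scene stay as the last step left them, time stands still between calls to the robot, and variables do not carry over. Pictures are saved under pics/ and viewed, at most 10 in all, crops included, and the job is handed in when it is done.

```bash
ls; mkdir -p pics; python3 - <<'E'
from cell import sensors, viewer, robot
import cv2
for n in("scene","top"):
    im,d=viewer.get_image(n); cv2.imwrite(f"pics/{n}0.png",im)
    print(n,viewer.camera_info(n))
print(sensors.sense())
E
```

```text
pics
scene {'fx': 496.5966598412043, 'fy': 496.5966598412043, 'cx': 310.5434397586951, 'cy': 250.10420677623176, 'k1': -0.07206241979544037, 'rvec': array([ 1.2737334 ,  2.20465097, -1.00098446]), 'tvec': array([ 0.229928  , -0.2894326 ,  1.24313939])}
top {'fx': 467.40568349255676, 'fy': 467.40568349255676, 'cx': 337.1052113239794, 'cy': 240.26665005525436, 'k1': -0.11602432701462458, 'rvec': array([ 2.19361803, -2.20273282,  0.0247357 ]), 'tvec': array([0.08270147, 0.54256104, 0.78724582])}
{'t': 0.1, 'joint_positions': array([-68.13958177,  30.77231158,  -0.25502004,  88.16393049,
         0.14714461,  61.15244561,  -4.07745084]), 'qd': array([ 0.06396443, -0.10064152,  0.00662734, -0.20595701, -0.02614215,
       -0.01046081,  0.0418032 ]), 'effort': array([ 2.32846760e-03, -5.72081530e+01,  9.93724912e-01, -2.52228802e+01,
       -5.61607839e-02,  1.35270454e-02,  2.96596318e-05]), 'eef_pos': array([0.28116055, 0.58543575, 0.23794365]), 'orientation': array([[-9.01473581e-01,  4.32833719e-01, -5.94526762e-04],
       [ 4.32834120e-01,  9.01472462e-01, -1.42320139e-03],
       [-8.00600488e-05, -1.54030992e-03, -9.99998811e-01]]), 'ft_force': array([ 0.20883279,  0.29430345, -0.00115581]), 'wrist_torque': array([0.00136133, 0.00688935, 0.01452751]), 'finger_force': 0.0, 'gripper_width': 0.0879760479440508}
```

View pics/scene0.png

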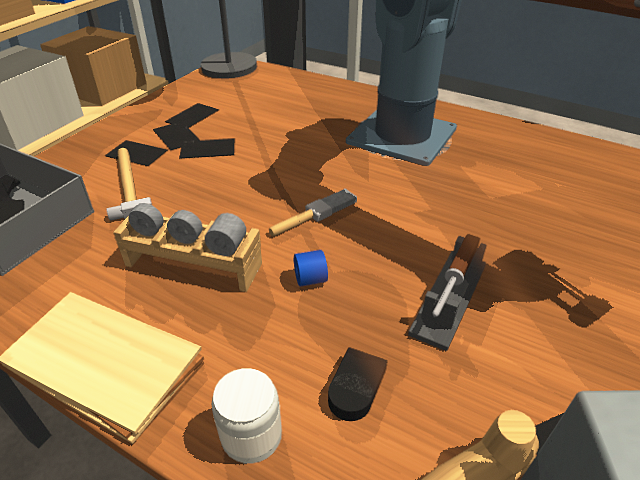

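View pics/top0.png

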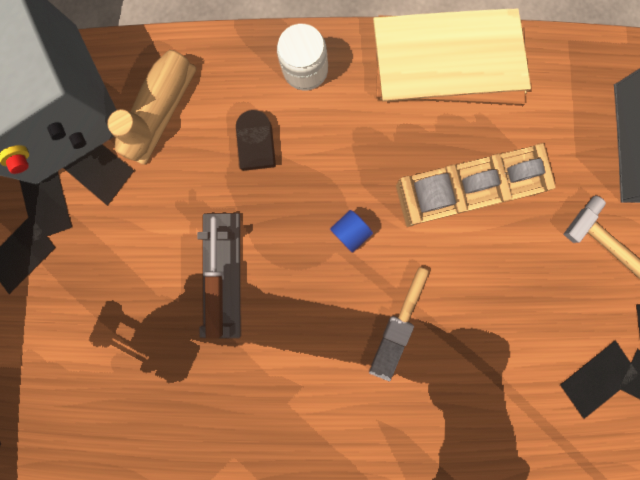

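The scene view shows the rack with three grey sleeves (145,220), (184,226), (225,233), a blue tube (311,268) and the cradle with the spindle (447,290). In the top view the spindle runs from handle (213,320) to tip (213,217). Candidates for the wide sleeve are grey (436,193), which is wide; grey (481,181) and (526,169), which are narrow; and blue (351,231), which is a decoy. I choose (436,193) and will check it in a close crop.

```bash
cat > h.py <<'E'
import numpy as np, cv2
from cell import sensors, viewer, robot
def cam(n):
    c=viewer.camera_info(n); R=cv2.Rodrigues(np.array(c["rvec"]))[0]
    K=np.array([[c["fx"],0,c["cx"]],[0,c["fy"],c["cy"]],[0,0,1]])
    return c,R,np.array(c["tvec"]),K,np.array([c["k1"],0,0,0,0.])
def rays(n,px):
    c,R,t,K,D=cam(n)
    s=cv2.undistortPoints(np.array(px,float).reshape(-1,1,2),K,D)[:,0]
    return -R.T@t, np.c_[s,np.ones(len(s))]@R
def atz(n,px,z):   # intersect pixel rays with height z
    o,d=rays(n,px); z=np.broadcast_to(z,len(d)); return o+d*((z-o[2])/d[:,2])[:,None]
def cloud(n,d):
    v,u=np.mgrid[:480,:640]; o,r=rays(n,np.c_[u.ravel(),v.ravel()])
    return (o+r*d.ravel()[:,None]).reshape(480,640,3)
def proj(n,P):
    c,R,t,K,D=cam(n); return cv2.projectPoints(np.array(P,float).reshape(-1,3),c["rvec"],t,K,D)[0][:,0]
E
python3 - <<'E'
from h import *
im,d=viewer.get_image("top"); np.save("d0.npy",d)
a=cv2.resize(im[135:235,390:560],None,fx=4.5,fy=4.5,interpolation=cv2.INTER_CUBIC)
b=cv2.resize(im[205:345,180:260],None,fx=4.2,fy=4.2,interpolation=cv2.INTER_CUBIC)
cv2.imwrite("pics/rack.png",a);cv2.imwrite("pics/spin.png",b)
P=cloud("top",d)
for u,v in [(213,320),(213,290),(213,255),(213,240),(213,225),(436,193),(481,181),(526,169),(300,300),(351,231)]: print(u,v,P[v,u].round(4))
print("cam",rays("top",[(320,240)])[0])
E
```

```text
213 320 [0.4144 0.2783 0.0678]
213 290 [0.4622 0.2787 0.0658]
213 255 [0.5182 0.2805 0.0595]
213 240 [0.5426 0.2811 0.0578]
213 225 [0.5668 0.2808 0.0593]
436 193 [ 0.6091 -0.0684  0.1157]
481 181 [ 0.6278 -0.138   0.1122]
526 169 [ 0.6463 -0.208   0.1137]
300 300 [0.4406 0.1448 0.002 ]
351 231 [0.5562 0.0575 0.0535]
cam [0.51543142 0.07099259 0.80638607]
```

View pics/rack.png

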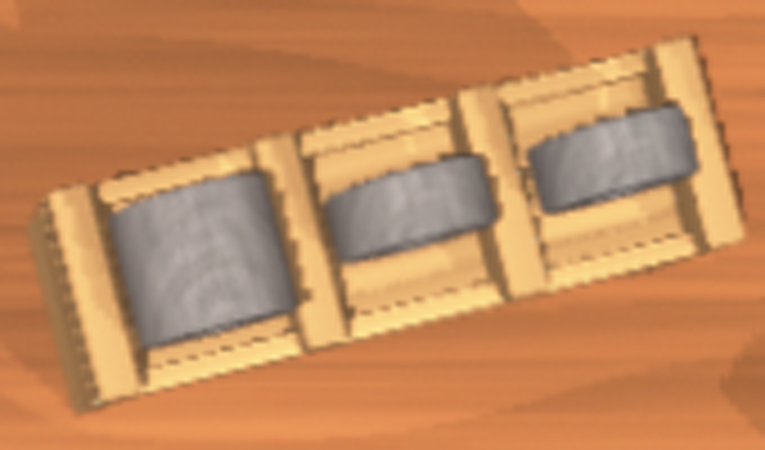

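View pics/spin.png

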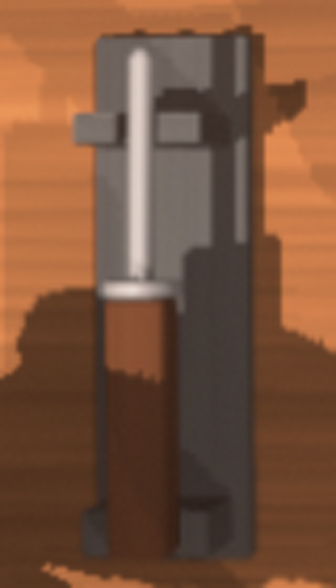

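The rack crop confirms it: the wide sleeve is in the left pocket, centred at about crop (205,262), and two narrow ones sit to its right. The spindle crop shows the tip at (138,48), the collar at (138,290) and the handle down to (140,555).

```bash
cat > m.py <<'E'
from h import *
import sys
d=np.load("d0.npy"); P=cloud("top",d)
full=lambda p,s,o:(np.array(p,float)+.5)/s-.5+np.array(o)
sp=atz("top",full([(138,48),(138,278)],4.2,(180,205)),.056)
print("tip,collar",sp.round(4)); u=sp[0]-sp[1]; print("yaw spindle",np.degrees(np.arctan2(u[1],u[0])),"len",np.linalg.norm(u))
c=atz("top",full([(50,193),(100,405),(693,38),(745,238)],4.5,(390,135)),.08); print("rack corners",c.round(4), "centre",c.mean(0))
for a,b in((1,0),(3,2),(2,0),(3,1)):
    w=c[b]-c[a]; print(np.linalg.norm(w).round(4),np.degrees(np.arctan2(w[1],w[0])).round(2))
for n,(x,y) in {"w":(.609,-.068),"n1":(.628,-.138),"n2":(.646,-.208)}.items():
    m=(P[...,2]>.095)&(P[...,2]<.13)&(np.hypot(P[...,0]-x,P[...,1]-y)<.036); Q=P[m]
    r=cv2.minAreaRect(Q[:,:2].astype(np.float32)*1000); print(n,len(Q),"rect",r,"med",np.median(Q,0),"ztop",np.percentile(Q[:,2],95))
E
python3 m.py
```

```text
tip,collar [[0.5817 0.2828 0.056 ]
 [0.4926 0.2823 0.056 ]]
yaw spindle 0.2812820225332295 len 0.08906017391914384
rack corners [[ 0.6384 -0.0204  0.08  ]
 [ 0.5644 -0.037   0.08  ]
 [ 0.6952 -0.2525  0.08  ]
 [ 0.6233 -0.2691  0.08  ]] centre [ 0.63032586 -0.14475487  0.08      ]
0.0759 12.59
0.0738 13.01
0.2389 103.74
0.2395 104.24
w 1106 rect ((613.2130126953125, -71.63945770263672), (48.57120895385742, 54.06149673461914), 13.752036094665527) med [ 0.61187432 -0.06803538  0.11157597] ztop 0.11558045579887824
n1 537 rect ((630.8010864257812, -144.47930908203125), (24.721721649169922, 52.72304916381836), 12.633573532104492) med [ 0.62935126 -0.13992717  0.11092537] ztop 0.11552655427819172
n2 524 rect ((648.4840698242188, -215.90577697753906), (24.308460235595703, 53.702728271484375), 13.009507179260254) med [ 0.64689623 -0.20994893  0.11080082] ztop 0.1154556333190683
```

```bash
python3 -m crank '[{"tx":-4.7,"ty":-3.35,"tz":0,"az":-5,"hand":8.8},{"tx":-9.4,"ty":-6.7,"tz":0,"az":-10},{"tx":-14.1,"ty":-10.05,"tz":0,"az":-15},{"tx":-18.8,"ty":-13.4,"az":-20},{"tx":-23.5,"ty":-16.7,"az":-25.9}]'
```

```text
invalid input
```

```bash
python3 -m crank '[{"ax":0,"ay":0,"az":-5,"tx":-4.7,"ty":-3.35,"tz":0,"hand":8.8},{"ax":0,"ay":0,"az":-10,"tx":-9.4,"ty":-6.7,"tz":0,"hand":8.8},{"ax":0,"ay":0,"az":-15,"tx":-14.1,"ty":-10.05,"tz":0,"hand":8.8},{"ax":0,"ay":0,"az":-20,"tx":-18.8,"ty":-13.4,"tz":0,"hand":8.8},{"ax":0,"ay":0,"az":-25.9,"tx":-23.5,"ty":-16.7,"tz":0,"hand":8.8}]'
cat > g.py <<'E'
# usage: g.py x y z yaw pitch  -> shift/turn in tool axes from the measured pose to the wanted TCP (rod nose-up pitch)
from h import *; import sys
from scipy.spatial.transform import Rotation as R
a=list(map(float,sys.argv[1:])); s=sensors.sense(); O=np.array(s["orientation"])
yaw,p=a[3],a[4] if len(a)>4 else 0
T=R.from_euler("ZY",[yaw,-p],degrees=True).as_matrix()@np.diag([-1,1,-1.])
print("cm",(O.T@(np.array(a[:3])-s["eef_pos"])*100).round(2),"deg",R.from_matrix(O.T@T).as_rotvec(degrees=True).round(2))
print("t",s["t"],"pos",s["eef_pos"].round(4),"F",s["ft_force"].round(2),"w",round(s["gripper_width"],4),"ff",s["finger_force"],"q",np.round(s["joint_positions"],1))
E
python3 g.py .449 .2815 .12 .3
```

```text
t: 0.78
eef_pos: [0.4216, 0.3318, 0.2386]
orientation: [[-1.0, -0.008, 0.0], [-0.008, 1.0, -0.0], [-0.0, -0.0, -1.0]]
ft_force: [0.9, -0.1, -0.4]
gripper_width: 0.0883
finger_force: 0.0
cm [-2.7  -5.05 11.87] deg [-0.01  0.    0.13]
t 0.775 pos [0.4216 0.3318 0.2386] F [ 0.93 -0.09 -0.43] w 0.0883 ff 0.0 q [-41.3  19.7  -2.2 105.4   0.9  54.9  46.6]
```

```bash
python3 -m crank '[{"ax":0,"ay":0,"az":0.1,"tx":-1.0,"ty":-2.0,"tz":3,"hand":8.8},{"ax":0,"ay":0,"az":0.1,"tx":-2,"ty":-4,"tz":6,"hand":8.8},{"ax":0,"ay":0,"az":0.1,"tx":-2.7,"ty":-5.05,"tz":9,"hand":8.8},{"ax":0,"ay":0,"az":0.1,"tx":-2.7,"ty":-5.05,"tz":11.9,"hand":8.8},{"ax":0,"ay":0,"az":0.1,"tx":-2.7,"ty":-5.05,"tz":11.9,"hand":8.8}]'
python3 g.py .449 .2815 .037 .3
```

```text
t: 1.4
eef_pos: [0.4467, 0.2821, 0.118]
orientation: [[-1.0, -0.002, -0.004], [-0.002, 1.0, -0.003], [0.004, -0.003, -1.0]]
ft_force: [-0.1, 0.6, 0.4]
gripper_width: 0.0881
finger_force: 0.0
cm [-0.26 -0.04  8.1 ] deg [-0.15 -0.21 -0.17]
t 1.4 pos [0.4467 0.2821 0.118 ] F [-0.1   0.58  0.38] w 0.0881 ff 0.0 q [-36.2  28.9  -1.2 111.5   0.9  39.9  52.2]
```

```bash
python3 -m crank '[{"ax":0,"ay":0,"az":-0.1,"tx":-0.1,"ty":0,"tz":2.5,"hand":8.8},{"ax":0,"ay":0,"az":-0.1,"tx":-0.1,"ty":0,"tz":5,"hand":8.8},{"ax":0,"ay":0,"az":-0.1,"tx":-0.1,"ty":0,"tz":7,"hand":8.8},{"ax":0,"ay":0,"az":-0.1,"tx":-0.1,"ty":0,"tz":8.1,"hand":8.8},{"ax":0,"ay":0,"az":-0.1,"tx":-0.1,"ty":0,"tz":8.1,"hand":8.8}]'
python3 g.py .449 .2815 .037 .3
```

```text
t: 2.02
eef_pos: [0.4492, 0.2835, 0.039]
orientation: [[-1.0, -0.005, -0.0], [-0.005, 1.0, -0.0], [0.0, -0.0, -1.0]]
ft_force: [-0.5, 0.9, 0.7]
gripper_width: 0.0881
finger_force: 0.0
cm [ 0.02 -0.2   0.2 ] deg [-0.   -0.01 -0.04]
t 2.025 pos [0.4492 0.2835 0.039 ] F [-0.52  0.92  0.68] w 0.0881 ff 0.0 q [-36.3  37.   -1.1 112.5   1.3  30.5  52. ]
```

```bash
python3 -m crank '[{"ax":0,"ay":0,"az":0,"tx":0,"ty":0,"tz":0,"hand":5},{"ax":0,"ay":0,"az":0,"tx":0,"ty":0,"tz":0,"hand":3.5},{"ax":0,"ay":0,"az":0,"tx":0,"ty":0,"tz":0,"hand":2},{"ax":0,"ay":0,"az":0,"tx":0,"ty":0,"tz":0,"hand":1.5},{"ax":0,"ay":0,"az":0,"tx":0,"ty":0,"tz":0,"hand":1.5}]' 55
python3 g.py .449 .2815 .037 .3
```

```text
t: 2.65
eef_pos: [0.4492, 0.2832, 0.0388]
orientation: [[-1.0, -0.004, 0.0], [-0.004, 1.0, 0.0], [-0.0, 0.0, -1.0]]
ft_force: [0.4, 0.6, 0.5]
gripper_width: 0.0405
finger_force: 0.0
cm [ 0.02 -0.17  0.18] deg [ 0.    0.   -0.06]
t 2.65 pos [0.4492 0.2832 0.0388] F [0.39 0.63 0.55] w 0.0405 ff 0.0 q [-36.3  37.   -1.1 112.6   1.3  30.5  52. ]
```

```bash
python3 -m crank '[{"ax":0,"ay":0,"az":0,"tx":0,"ty":-0.1,"tz":0.15,"hand":3.8},{"ax":0,"ay":0,"az":0,"tx":0,"ty":-0.1,"tz":0.15,"hand":3},{"ax":0,"ay":0,"az":0,"tx":0,"ty":-0.1,"tz":0.15,"hand":1.5},{"ax":0,"ay":0,"az":0,"tx":0,"ty":-0.1,"tz":0.15,"hand":1.5},{"ax":0,"ay":0,"az":0,"tx":0,"ty":-0.1,"tz":0.15,"hand":1.5}]' 55
python3 g.py .449 .2815 .037 .3
```

```text
t: 3.28
eef_pos: [0.4491, 0.2821, 0.0372]
orientation: [[-1.0, -0.004, -0.0], [-0.004, 1.0, -0.0], [0.0, -0.0, -1.0]]
ft_force: [0.3, -0.5, -1.1]
gripper_width: 0.0235
finger_force: 55.0
cm [ 0.01 -0.06  0.02] deg [-0.01 -0.01 -0.06]
t 3.275 pos [0.4491 0.2821 0.0372] F [ 0.31 -0.53 -1.1 ] w 0.0235 ff 55.00008199363947 q [-36.2  37.1  -1.1 112.7   1.3  30.3  52.1]
```

```bash
python3 -m crank '[{"ax":0,"ay":0,"az":0,"tx":0,"ty":0,"tz":-1.5,"hand":1.5},{"ax":0,"ay":0,"az":0,"tx":0,"ty":0,"tz":-4,"hand":1.5},{"ax":0,"ay":0,"az":0,"tx":0,"ty":0,"tz":-7,"hand":1.5},{"ax":0,"ay":0,"az":0,"tx":0,"ty":0,"tz":-10,"hand":1.5},{"ax":0,"ay":0,"az":0,"tx":0,"ty":0,"tz":-12,"hand":1.5}]' 55
python3 - <<'E'
from h import *
im,d=viewer.get_image("top"); np.save("d1.npy",d)
cv2.imwrite("pics/lift.png",cv2.resize(im[180:360,150:300],None,fx=3.3,fy=3.3,interpolation=cv2.INTER_CUBIC))
E
python3 g.py .449 .2815 .157 .3
```

```text
t: 3.9
eef_pos: [0.4495, 0.2825, 0.1596]
orientation: [[-1.0, -0.004, 0.002], [-0.004, 1.0, 0.001], [-0.002, 0.001, -1.0]]
ft_force: [0.3, -0.9, -1.5]
gripper_width: 0.0233
finger_force: 55.0
cm [ 0.17 -0.17  0.46] deg [ 0.17  0.24 -0.06]
t 3.95 pos [0.4506 0.2832 0.1616] F [ 0.47  0.4  -0.59] w 0.0233 ff 54.997295290231705 q [-36.1  25.1  -1.2 110.    0.7  44.7  52.6]
```

View pics/lift.png

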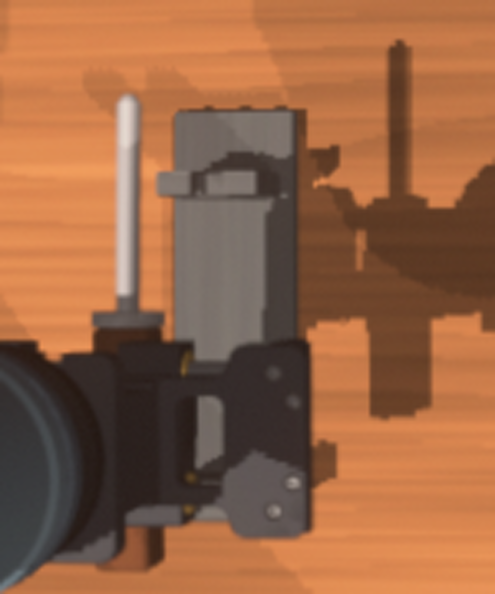

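The spindle is lifted out and held, with the rod running from tip (128,95) to collar (128,312). I'll measure the rod relative to the tool.

```bash
python3 - <<'E'
from h import *
full=lambda p,s,o:(np.array(p,float)+.5)/s-.5+np.array(o)
s=sensors.sense(); p=s["eef_pos"]; O=s["orientation"]
P=cloud("top",np.load("d1.npy"))
px=full([(128,97),(128,120),(128,200),(128,280),(128,303)],3.3,(150,180))
a=atz("top",px,p[2]+.019); print(((a-p)@O*100).round(2))
for u,v in px.round().astype(int)[1:4]: print(P[v,u].round(4), "axis in tool cm",((P[v,u]-[0,0,.005]-p)@O*100).round(2))
E
python3 g.py .43 .0 .16 13.6
```

```text
[[-13.    -0.25  -1.85]
 [-12.04  -0.25  -1.85]
 [ -8.73  -0.27  -1.86]
 [ -5.44  -0.27  -1.88]
 [ -4.49  -0.27  -1.88]]
[0.571  0.2816 0.181 ] axis in tool cm [-12.04  -0.21  -1.39]
[0.5382 0.2811 0.1816] axis in tool cm [-8.76 -0.25 -1.47]
[0.5057 0.28   0.1845] axis in tool cm [-5.51 -0.34 -1.77]
cm [  2.18 -28.31   0.06] deg [  0.15   0.26 -13.36]
t 3.95 pos [0.4506 0.2832 0.1616] F [ 0.47  0.4  -0.59] w 0.0233 ff 54.997295290231705 q [-36.1  25.1  -1.2 110.    0.7  44.7  52.6]
```

```bash
python3 -m crank '[{"ax":0,"ay":0,"az":-2,"tx":0.3,"ty":-3,"tz":0,"hand":1.5},{"ax":0,"ay":0,"az":-5,"tx":0.6,"ty":-8,"tz":0,"hand":1.5},{"ax":0,"ay":0,"az":-8,"tx":1,"ty":-13,"tz":0,"hand":1.5},{"ax":0,"ay":0,"az":-11,"tx":1.5,"ty":-18,"tz":0,"hand":1.5},{"ax":0,"ay":0,"az":-13.4,"tx":1.8,"ty":-22,"tz":0,"hand":1.5}]' 55
python3 g.py .4322 -.1154 .16 13.6
```

```text
t: 4.58
eef_pos: [0.4315, 0.06, 0.1574]
orientation: [[-0.972, -0.236, -0.0], [-0.236, 0.972, -0.0], [0.0, -0.0, -1.0]]
ft_force: [0.1, -0.1, -2.2]
gripper_width: 0.0235
finger_force: 55.0
cm [  4.07 -17.07  -0.25] deg [-0.02 -0.01  0.07]
t 4.575 pos [0.4315 0.06   0.1574] F [ 0.1  -0.09 -2.15] w 0.0235 ff 54.99844282865524 q [-12.7  17.3  -1.4 123.2   0.7  39.5  89.1]
```

Also lower partway (5 cm) at the end; the second call holds still for measuring.

```bash
python3 -m crank '[{"ax":0,"ay":0,"az":0,"tx":1,"ty":-4,"tz":0,"hand":1.5},{"ax":0,"ay":0,"az":0,"tx":2,"ty":-9,"tz":0,"hand":1.5},{"ax":0,"ay":0,"az":0,"tx":3.2,"ty":-13.5,"tz":0,"hand":1.5},{"ax":0,"ay":0,"az":0,"tx":4.1,"ty":-17.1,"tz":2,"hand":1.5},{"ax":0,"ay":0,"az":0,"tx":4.1,"ty":-17.1,"tz":5,"hand":1.5}]' 55
python3 -m crank '[{"ax":0,"ay":0,"az":0,"tx":0,"ty":0,"tz":1.5,"hand":1.5},{"ax":0,"ay":0,"az":0,"tx":0,"ty":0,"tz":3,"hand":1.5},{"ax":0,"ay":0,"az":0,"tx":0,"ty":0,"tz":3.7,"hand":1.5},{"ax":0,"ay":0,"az":0,"tx":0,"ty":0,"tz":3.7,"hand":1.5},{"ax":0,"ay":0,"az":0,"tx":0,"ty":0,"tz":3.7,"hand":1.5}]' 55
python3 - <<'E'
from h import *
im,d=viewer.get_image("top"); np.save("d2.npy",d)
im2,d2=viewer.get_image("scene")
a=cv2.resize(im[130:250,340:470],None,fx=4,fy=4,interpolation=cv2.INTER_CUBIC)
b=cv2.resize(im2[170:290,200:270+60],None,fx=2,fy=2)
cv2.imwrite("pics/pre.png",a); cv2.imwrite("pics/pres.png",cv2.resize(im2[130:290,140:340],None,fx=3.7,fy=3.7,interpolation=cv2.INTER_CUBIC))
E
python3 g.py .4322 -.1154 .069 13.6
```

```text
t: 5.2
eef_pos: [0.4331, -0.1172, 0.1076]
orientation: [[-0.973, -0.231, 0.003], [-0.231, 0.973, -0.002], [-0.002, -0.002, -1.0]]
ft_force: [0.2, 1.0, -2.4]
gripper_width: 0.0237
finger_force: 55.0
t: 5.82
eef_pos: [0.4331, -0.1136, 0.0707]
orientation: [[-0.972, -0.236, 0.001], [-0.236, 0.972, -0.0], [-0.001, -0.0, -1.0]]
ft_force: [0.6, 0.2, -2.1]
gripper_width: 0.0234
finger_force: 55.0
cm [ 0.13 -0.14  0.17] deg [-0.03  0.06  0.05]
t 5.925 pos [ 0.4331 -0.1137  0.0707] F [-0.92 -0.53 -1.54] w 0.0236 ff 54.99735128134489 q [  7.2  28.1   2.1 124.3  -2.1  27.6 114.6]
```

View pics/pre.png

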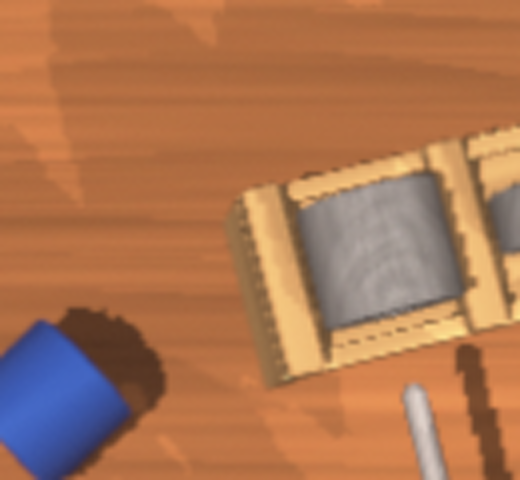

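View pics/pres.png

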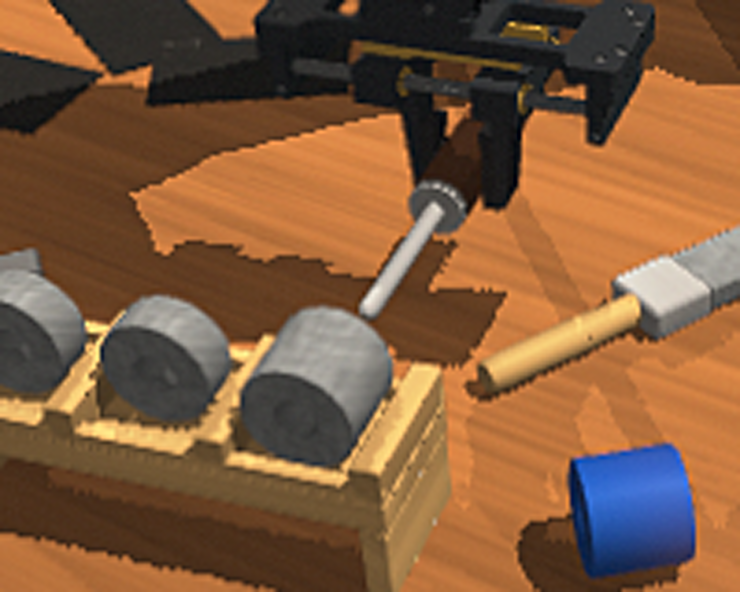

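In the top crop the rod tip is at (412,388), with rod axis (430,462) below it and the wide sleeve at (380,250). In the scene crop the tip is at (368,312) and the collar face centre at (440,207).

```bash
cat > tri.py <<'E'
from h import *
full=lambda p,s,o:(np.array(p,float)+.5)/s-.5+np.array(o)
th=np.radians(13.6); U=np.array([np.cos(th),np.sin(th),0]); V=np.array([-U[1],U[0],0]); C=np.array([.613,-.0717,.088])
rf=lambda p:np.c_[(p-C)@U,(p-C)@V,p[:,2]-C[2]]
E
python3 - <<'E'
from tri import *
t=full([(412,388),(430,462)],4,(340,130)); s=full([(368,312)],3.7,(140,130))
print("top at .088 (rack frame mm)",(rf(atz("top",t,.09))*1000).round(1))
o1,d1=rays("top",t[:1]); o2,d2=rays("scene",s)
A=np.c_[d1[0],-d2[0]]; k=np.linalg.lstsq(A,o2-o1,rcond=None)[0]
p,q=o1+k[0]*d1[0],o2+k[1]*d2[0]; print("tri tip",p,q,(rf(((p+q)/2)[None])*1000).round(1))
# scene-camera line of rod: collar center/tip heights if they lie in the plane of top-line
c=full([(440,207)],3.7,(140,130)); S=sensors.sense(); O=S["orientation"]
g=S["eef_pos"]-.019*O[:,2]; ax=-O[:,0]
print("expected tip, collar px scene",proj("scene",[g+.132*ax,g+.042*ax]),"seen",s,c)
print("expected px top",proj("top",[g+.132*ax,g+.10*ax]),"seen",t)
im=None
# sleeve far-face bore centre in scene crop (297,408)
b=full([(297,412)],3.7,(140,130)); print("bore px expected",proj("scene",[C+.024*U]),"seen",b)
E
```

```text
top at .088 (rack frame mm) [[-53.8   1.2   2. ]
 [-83.1   1.5   2. ]]
tri tip [ 0.56037983 -0.08288849  0.0911771 ] [ 0.55968567 -0.08175627  0.09088987] [[-54.    2.1   3. ]]
expected tip, collar px scene [[238.20122062 214.79864379]
 [257.13890355 186.39390374]] seen [[239.09459459 213.95945946]] [[258.55405405 185.58108108]]
expected px top [[442.22608326 226.04515172]
 [447.32427122 246.20170113]] seen [[442.625 226.625]
 [447.125 245.125]]
bore px expected [[218.90673826 243.4070534 ]] seen [[219.90540541 240.98648649]]
```

```bash
python3 -m crank '[{"ax":0,"ay":0,"az":0,"tx":-0.5,"ty":-0.1,"tz":0.1,"hand":1.5},{"ax":0,"ay":0,"az":0,"tx":-1.8,"ty":-0.12,"tz":0.15,"hand":1.5},{"ax":0,"ay":0,"az":0,"tx":-3,"ty":-0.12,"tz":0.15,"hand":1.5},{"ax":0,"ay":0,"az":0,"tx":-4,"ty":-0.12,"tz":0.15,"hand":1.5},{"ax":0,"ay":0,"az":0,"tx":-4.5,"ty":-0.12,"tz":0.15,"hand":1.5}]' 55
python3 g.py .5434 -.0885 .069 13.6
```

```text
t: 6.55
eef_pos: [0.4776, -0.1039, 0.0687]
orientation: [[-0.972, -0.236, 0.0], [-0.236, 0.972, 0.0], [-0.0, -0.0, -1.0]]
ft_force: [0.3, -0.1, -2.5]
gripper_width: 0.0235
finger_force: 55.0
cm [-6.76 -0.06 -0.03] deg [-0.    0.02  0.08]
t 6.55 pos [ 0.4776 -0.1039  0.0687] F [ 0.31 -0.09 -2.51] w 0.0235 ff 54.99728847295046 q [  5.2  31.    2.3 118.6  -2.3  30.5 112.8]
```

```bash
python3 -m crank '[{"ax":0,"ay":0,"az":0,"tx":-1.2,"ty":-0.05,"tz":0,"hand":1.5},{"ax":0,"ay":0,"az":0,"tx":-2.8,"ty":-0.05,"tz":0,"hand":1.5},{"ax":0,"ay":0,"az":0,"tx":-4.4,"ty":-0.05,"tz":0,"hand":1.5},{"ax":0,"ay":0,"az":0,"tx":-5.8,"ty":-0.05,"tz":0,"hand":1.5},{"ax":0,"ay":0,"az":0,"tx":-6.6,"ty":-0.05,"tz":0,"hand":1.5}]' 55
python3 g.py .5520 -.0865 .069 13.6
```

```text
t: 7.18
eef_pos: [0.542, -0.0887, 0.0687]
orientation: [[-0.972, -0.236, 0.0], [-0.236, 0.972, 0.0], [-0.0, -0.0, -1.0]]
ft_force: [-0.2, -0.1, -2.1]
gripper_width: 0.0234
finger_force: 55.0
cm [-1.02 -0.02 -0.03] deg [-0.    0.03  0.07]
t 7.175 pos [ 0.542  -0.0887  0.0687] F [-0.25 -0.1  -2.13] w 0.0234 ff 54.997304901480675 q [  2.6  35.1   2.6 109.8  -2.6  35.1 110.5]
```

```bash
python3 -m crank '[{"ax":0,"ay":0,"az":0,"tx":-0.2,"ty":0,"tz":0,"hand":1.5},{"ax":0,"ay":0,"az":0,"tx":-0.5,"ty":0,"tz":0,"hand":1.5},{"ax":0,"ay":0,"az":0,"tx":-0.8,"ty":0,"tz":0,"hand":1.5},{"ax":0,"ay":0,"az":0,"tx":-1.0,"ty":0,"tz":0,"hand":1.5},{"ax":0,"ay":0,"az":0,"tx":-1.0,"ty":0,"tz":0,"hand":1.5}]' 55
python3 g.py .5520 -.0865 .069 13.6
python3 - <<'E'
from h import *
im,d=viewer.get_image("top"); a=im[130:260,380:510]
im2,_=viewer.get_image("scene"); b=im2[150:280,150:280]
cv2.imwrite("pics/ins.png",cv2.resize(np.hstack([a,b]),None,fx=3,fy=3,interpolation=cv2.INTER_CUBIC))
E
```

```text
t: 7.8
eef_pos: [0.5505, -0.0868, 0.0687]
orientation: [[-0.972, -0.236, -0.0], [-0.236, 0.972, -0.0], [0.0, -0.0, -1.0]]
ft_force: [0.5, -0.5, -2.2]
gripper_width: 0.0231
finger_force: 55.0
cm [-0.15 -0.   -0.03] deg [-0.   -0.01  0.04]
t 7.8 pos [ 0.5505 -0.0868  0.0687] F [ 0.54 -0.49 -2.16] w 0.0231 ff 54.99716218560934 q [  2.3  35.7   2.6 108.6  -2.6  35.8 110.2]
```

View pics/ins.png

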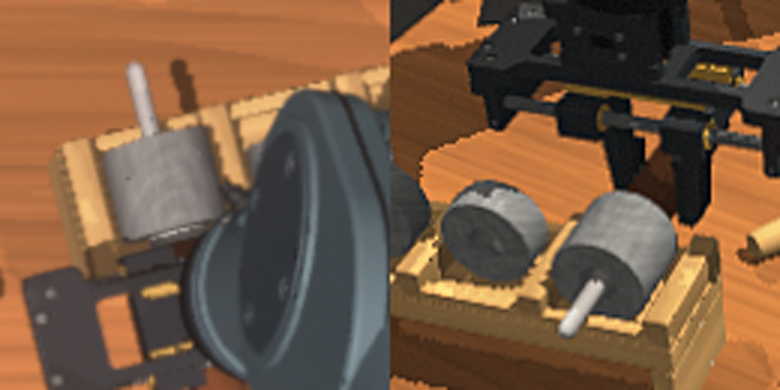

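The rod is through the bore, with the tip showing beyond the sleeve at (135,70) in the top half and (575,325) in the scene half. Next I snug up 3 mm and lift straight up.

```bash
python3 -m crank '[{"ax":0,"ay":0,"az":0,"tx":-0.15,"ty":0,"tz":0,"hand":1.5},{"ax":0,"ay":0,"az":0,"tx":-0.3,"ty":0,"tz":0,"hand":1.5},{"ax":0,"ay":0,"az":0,"tx":-0.3,"ty":0,"tz":0,"hand":1.5},{"ax":0,"ay":0,"az":0,"tx":-0.3,"ty":0,"tz":-0.3,"hand":1.5},{"ax":0,"ay":0,"az":0,"tx":-0.3,"ty":0,"tz":-0.6,"hand":1.5}]' 60
python3 g.py .5520 -.0865 .069 13.6
python3 -m crank '[{"ax":0,"ay":0,"az":0,"tx":0,"ty":0,"tz":-0.5,"hand":1.5},{"ax":0,"ay":0,"az":0,"tx":0,"ty":0,"tz":-1.2,"hand":1.5},{"ax":0,"ay":0,"az":0,"tx":0,"ty":0,"tz":-2,"hand":1.5},{"ax":0,"ay":0,"az":0,"tx":0,"ty":0,"tz":-2.8,"hand":1.5},{"ax":0,"ay":0,"az":0,"tx":0,"ty":0,"tz":-3.6,"hand":1.5}]' 60
python3 g.py .5520 -.0865 .069 13.6
```

```text
t: 8.52
eef_pos: [0.5536, -0.086, 0.075]
orientation: [[-0.972, -0.236, 0.0], [-0.236, 0.972, 0.0], [-0.0, -0.0, -1.0]]
ft_force: [0.7, -0.2, -2.8]
gripper_width: 0.0235
finger_force: 60.0
cm [ 0.17 -0.01  0.6 ] deg [-0.    0.01  0.05]
t 8.525 pos [ 0.5536 -0.086   0.075 ] F [ 0.74 -0.15 -2.76] w 0.0235 ff 59.99735031276941 q [  2.2  35.3   2.7 108.1  -2.6  36.7 110.1]
t: 9.15
eef_pos: [0.5536, -0.0861, 0.1114]
orientation: [[-0.972, -0.236, 0.0], [-0.236, 0.972, -0.0], [-0.0, -0.0, -1.0]]
ft_force: [0.1, -0.7, -2.2]
gripper_width: 0.0236
finger_force: 60.0
cm [ 0.16 -0.    4.24] deg [-0.01  0.01  0.04]
t 9.15 pos [ 0.5536 -0.0861  0.1114] F [ 0.06 -0.72 -2.18] w 0.0236 ff 59.99730281531811 q [  2.   31.9   3.  107.4  -2.4  40.8 110. ]
```

```bash
python3 -m crank '[{"ax":0,"ay":0,"az":0,"tx":0,"ty":0,"tz":-1.2,"hand":1.5},{"ax":0,"ay":0,"az":0,"tx":0,"ty":0,"tz":-2.4,"hand":1.5},{"ax":0,"ay":0,"az":0,"tx":0,"ty":0,"tz":-3.6,"hand":1.5},{"ax":0,"ay":0,"az":0,"tx":0,"ty":0,"tz":-4.8,"hand":1.5},{"ax":0,"ay":0,"az":0,"tx":0,"ty":0,"tz":-6,"hand":1.5}]' 60
python3 - <<'E'
from h import *
im,d=viewer.get_image("top"); a=im[100:260,360:520]
im2,_=viewer.get_image("scene"); b=im2[100:260,130:290]
cv2.imwrite("pics/up.png",cv2.resize(np.hstack([a,b]),None,fx=2.5,fy=2.5,interpolation=cv2.INTER_CUBIC))
E
python3 g.py .50 -.09 .26 13.6 40
```

```text
t: 9.78
eef_pos: [0.5535, -0.0861, 0.1716]
orientation: [[-0.972, -0.236, 0.0], [-0.236, 0.972, -0.0], [-0.0, -0.0, -1.0]]
ft_force: [0.3, 0.6, -3.1]
gripper_width: 0.0233
finger_force: 60.0
cm [ 5.36  0.91 -8.78] deg [-3.000e-02 -3.986e+01  6.000e-02]
t 9.875 pos [ 0.5545 -0.0862  0.1723] F [-0.03 -0.5  -2.6 ] w 0.0234 ff 59.99735802412033 q [  1.6  26.7   3.4 105.4  -2.1  47.7 109.7]
```

View pics/up.png

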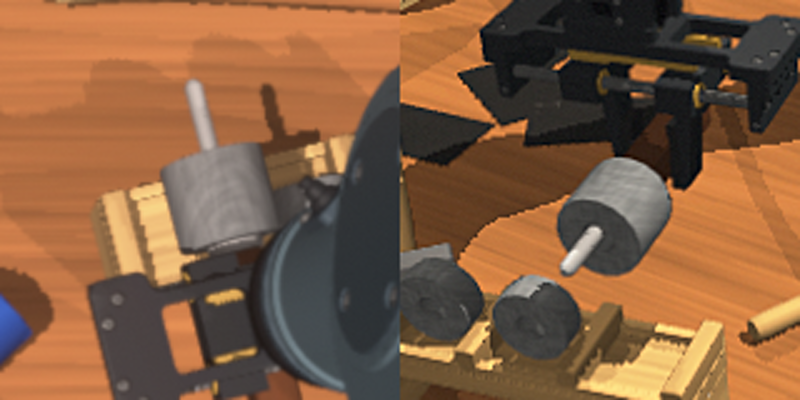

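The sleeve hangs on the rod clear of the rack at about (215,195), seated at the collar, and the narrow sleeves are still standing. Now tip up.

```bash
python3 -m crank '[{"ax":0,"ay":-2,"az":0,"tx":0.2,"ty":0,"tz":-1,"hand":1.5},{"ax":0,"ay":-6,"az":0,"tx":0.8,"ty":0,"tz":-2.5,"hand":1.5},{"ax":0,"ay":-11,"az":0,"tx":1.5,"ty":0,"tz":-4,"hand":1.5},{"ax":0,"ay":-16,"az":0,"tx":2.2,"ty":0,"tz":-5.5,"hand":1.5},{"ax":0,"ay":-20,"az":0,"tx":2.8,"ty":0,"tz":-6.5,"hand":1.5}]' 60
python3 g.py .50 -.09 .26 13.6 40
```

```text
t: 10.5
eef_pos: [0.5251, -0.0932, 0.2364]
orientation: [[-0.912, -0.235, 0.335], [-0.221, 0.972, 0.08], [-0.345, -0.001, -0.939]]
ft_force: [0.0, 0.2, -1.9]
gripper_width: 0.0232
finger_force: 60.0
cm [ 1.41  0.9  -3.03] deg [ -0.05 -19.83   0.03]
t 10.5 pos [ 0.5251 -0.0932  0.2364] F [ 0.05  0.21 -1.92] w 0.0232 ff 59.997537061572075 q [ 12.3  11.3  -2.4 120.7 -14.8  30.2 125.2]
```

```bash
python3 g.py .54 -.09 .29 13.6 40; python3 -m crank '[{"ax":0,"ay":-3,"az":0,"tx":-0.5,"ty":0,"tz":-0.8,"hand":1.5},{"ax":0,"ay":-8,"az":0,"tx":-1.2,"ty":0,"tz":-1.8,"hand":1.5},{"ax":0,"ay":-13,"az":0,"tx":-2,"ty":0,"tz":-2.8,"hand":1.5},{"ax":0,"ay":-17,"az":0,"tx":-2.7,"ty":0,"tz":-3.8,"hand":1.5},{"ax":0,"ay":-20,"az":0,"tx":-3.2,"ty":0,"tz":-4.4,"hand":1.5}]' 60
python3 g.py .54 -.09 .29 13.6 40
```

```text
cm [-3.27 -0.04 -4.51] deg [ -0.05 -19.83   0.03]
t 10.5 pos [ 0.5251 -0.0932  0.2364] F [ 0.05  0.21 -1.92] w 0.0232 ff 59.997537061572075 q [ 12.3  11.3  -2.4 120.7 -14.8  30.2 125.2]
t: 11.12
eef_pos: [0.5367, -0.0898, 0.277]
orientation: [[-0.775, -0.237, 0.586], [-0.189, 0.971, 0.143], [-0.603, 0.0, -0.797]]
ft_force: [0.5, -0.3, -3.5]
gripper_width: 0.0232
finger_force: 60.0
cm [-1.04 -0.1  -0.85] deg [ 0.09 -2.89  0.08]
t 11.125 pos [ 0.5367 -0.0898  0.277 ] F [ 0.48 -0.33 -3.5 ] w 0.0232 ff 59.99772224575281 q [ 47.6   8.1 -34.8 127.1 -43.6  17.5 156.7]
```

The pitch is about 37° and joint 7 is near its limit, so I stop turning here, hold still and check.

```bash
python3 -m crank '[{"ax":0,"ay":0,"az":0,"tx":0,"ty":0,"tz":0,"hand":1.5},{"ax":0,"ay":0,"az":0,"tx":0,"ty":0,"tz":0,"hand":1.5},{"ax":0,"ay":0,"az":0,"tx":0,"ty":0,"tz":0,"hand":1.5},{"ax":0,"ay":0,"az":0,"tx":0,"ty":0,"tz":0,"hand":1.5},{"ax":0,"ay":0,"az":0,"tx":0,"ty":0,"tz":0,"hand":1.5}]' 60
python3 g.py .54 -.09 .29 13.6 40
python3 - <<'E'
from h import *
im,d=viewer.get_image("top"); a=im[60:300,330:570]
im2,_=viewer.get_image("scene"); b=im2[20:260,110:350]
cv2.imwrite("pics/end.png",cv2.resize(np.hstack([a,b]),None,fx=1.66,fy=1.66,interpolation=cv2.INTER_CUBIC))
s=sensors.sense();print(s["qd"].round(2),np.degrees(np.arcsin(-s["orientation"][2,0])))
E
```

```text
t: 11.75
eef_pos: [0.538, -0.0889, 0.2769]
orientation: [[-0.775, -0.239, 0.585], [-0.189, 0.971, 0.146], [-0.603, 0.002, -0.798]]
ft_force: [0.9, -0.1, -3.8]
gripper_width: 0.0234
finger_force: 60.0
cm [-0.92 -0.15 -0.95] deg [ 0.24 -2.92  0.1 ]
t 11.75 pos [ 0.538  -0.0889  0.2769] F [ 0.86 -0.08 -3.83] w 0.0234 ff 59.99737221747637 q [ 47.1   8.2 -34.4 127.  -43.5  17.6 156.6]
[ 0.74 -0.01 -0.29 -0.06  0.05  0.03 -0.  ] 37.087940644581785
```

View pics/end.png

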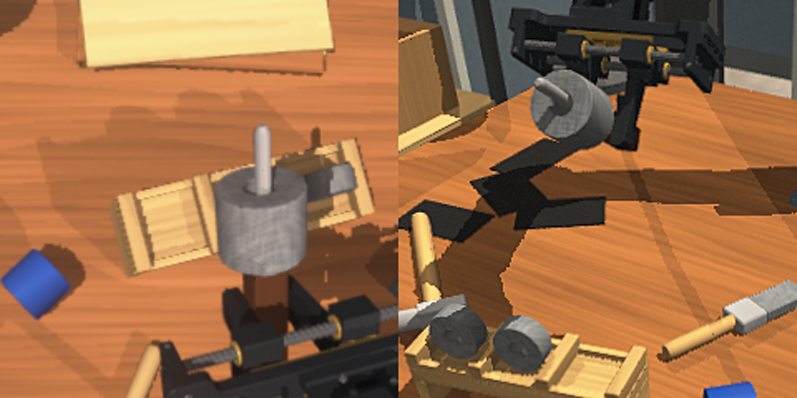

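The sleeve sits on the tipped rod at about (262,220) in the top half, with the rod tip at (262,128) and the far face centred near (262,186). Both narrow sleeves are in the rack. Quick projection check that it rests on the collar.

```bash
python3 - <<'E'
from h import *
S=sensors.sense(); O=S["orientation"]; g=S["eef_pos"]-.019*O[:,2]; ax=-O[:,0]; up=-O[:,2]
cv=lambda q:((q-[330,60])*1.66).round(1)
print("tip",cv(proj("top",[g+.132*ax])))
for f in(.08,.09,.10,.11): # far-face position from grasp; .090 = on collar
    c=g+f*ax-.005*up; print(f,"face centre,top edge,bottom edge,near-face bottom",cv(proj("top",[c,c+.028*up,c-.028*up,c-.048*ax+.028*up])).tolist(),"sleeve z",(c-.024*ax)[2].round(3))
_,d=viewer.get_image("top"); P=cloud("top",d)
# sleeve cloud along rod axis
m=(P[...,2]>.25); Q=P[m]; r=(Q-g)@O; r=np.c_[-r[:,0],r[:,1],-r[:,2]]
k=(abs(r[:,1])<.03)&(r[:,0]>.03)&(r[:,0]<.14)&(r[:,2]>.012)&(r[:,2]<.03); print("sleeve top along axis from grasp",np.percentile(r[k,0],[1,5,50,95,99]).round(4),k.sum())
print("speeds",S["qd"].round(2))
E
```

```text
tip [[260.8 126. ]]
0.08 face centre,top edge,bottom edge,near-face bottom [[259.6, 200.4], [278.5, 222.1], [242.2, 180.8], [278.8, 287.9]] sleeve z 0.322
0.09 face centre,top edge,bottom edge,near-face bottom [[259.2, 186.2], [278.4, 207.4], [241.7, 167.0], [278.7, 274.8]] sleeve z 0.328
0.1 face centre,top edge,bottom edge,near-face bottom [[258.8, 171.7], [278.3, 192.4], [241.1, 152.9], [278.7, 261.4]] sleeve z 0.334
0.11 face centre,top edge,bottom edge,near-face bottom [[258.4, 156.8], [278.1, 177.0], [240.4, 138.5], [278.7, 247.7]] sleeve z 0.34
sleeve top along axis from grasp [0.0331 0.0454 0.0694 0.0902 0.0907] 1773
speeds [ 0.74 -0.01 -0.29 -0.06  0.05  0.03 -0.  ]
```

The far face measures 0.090 m from the grasp point, which puts the sleeve on the collar. Its height is about 0.33 m, the pitch is 37° and the arm is at rest, so I hand it in.

```bash
python3 -c "from cell import robot; print(robot.job_done())"
```

```text
the job is handed in; nothing more can be done
None
```

I handed the job in with the spindle held at rest at about 37° and the wide sleeve against its collar at about 0.33 m; both narrow sleeves are still in the rack, and no verdict came back.

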